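# Weigh two brass weights against each other and reject the heavier

## Task

Take the two knob-topped brass weights off the sloping stand, stand them upright on opposite pans of the balance, let go and let it settle. Then put the heavier one in the wire reject basket, lowering it in rather than dropping it from above the rim, and leave the lighter one standing on its pan. Do not shift the other things lying on the bench.

Things in the scene. Friction and masses are not known exactly. Their poses are not given: they have to be found in the camera images.
- weight_1: Brass cylindrical weight with a knob top, 92 mm tall: body 48 mm across from 0 to 52 mm, neck 18 mm across up to 60 mm, knob 28 mm across from 63 to 88 mm. Origin: centre of its foot; z along its axis to the knob. Looks just like weight_2; either may be the heavier. 0.4 to 0.85 kg.
- weight_2: The other brass weight, same shape and size as weight_1. 0.4 to 0.85 kg.
- stand: Fixed wooden stand, 210 mm wide (y). Its top slopes 30 degrees down to its -x side, ending in a 26 mm ledge. Both weights rest on the slope against the ledge, 100 mm apart along y, axes leaning 30 degrees from vertical, knobs toward the stand's -x; knob middles near x -18, z 116 mm. Origin: under the middle, on the bench; z up, base from x -50 to +100.
- light_bar (a point): Middle of the fixed light bar of the stand, 16 mm thick, along the stand's y, at its x -2, z 235 mm, on rods at y -110 and +110 mm that come from behind. It is in the way of a gripper coming straight down on a knob, not of one coming along a weight's axis.
- balance: Fixed equal-arm balance: grey housing 110 (x) x 290 (y) x 65 mm with an upright white dial, 56 mm wide, reaching 120 mm high, in the middle. Two round pans, 95 mm either side along its y, are coupled: one sinks as the other rises. The needle leans to the lower pan. Origin: centre of underside, z up.
- pan_left: Left (+y) pan of the balance, flat steel disc 100 mm across, 5 mm thick, always level. Origin: centre of its upper face, 95 mm above the bench when balanced; travels 12 mm up and down to its stops. Empty, it is held there by a spring of only 6 N/m; a 3 percent difference between the weights brings it to a stop in about 3 s.
- pan_right: Right (-y) pan, same as pan_left and moving opposite to it.
- basket: Wire reject basket, open on top, fixed, inside 160 (x) x 130 (y) mm, walls 6 mm thick, rim 75 mm above the bench, floor 6 mm above the bench. Origin: centre of its underside; z up.
- disc_1: Bystander, to be left where it is: chrome slotted disc, 80 mm across, 16 mm thick, flat on the bench. Origin: on its underside, at its centre.
- disc_2: Bystander, to be left where it is: chrome slotted disc, 90 mm across, 16 mm thick, flat on the bench. Origin: on its underside, at its centre.
- hanger: Bystander, to be left where it is: grey aluminium weight hanger standing on its 70 mm foot disc, 150 mm tall. Origin: on its underside, at its centre.
- fork_1: Bystander, to be left where it is: plastic-tipped steel weight fork lying flat, 185 mm long, 40 mm wide, 12 mm thick, handle toward its -x. Origin: on its underside, where the prongs part.
- fork_2: Bystander, to be left where it is: second plastic-tipped weight fork, same as fork_1. Origin: on its underside, where the prongs part.
- level: Bystander, to be left where it is: aluminium bar 30 x 110 x 30 mm lying along its y. Origin: on its underside, at its centre.
- check_weight: Bystander, to be left where it is: plain brass cylinder without a knob, 36 mm across, 62 mm tall, standing on the bench. Origin: on its underside, at its centre.

How it is judged:
On the way:
1. both weights stand upright on opposite pans, let go, and the balance has settled (((horizontal distance between weight_1 and pan_left below 0.04 m and z of weight_1 in the frame of pan_left between -0.006 and 0.006 m and angle between each of weight_1, weight_2's own z axis and vertical below 0.1 rad and horizontal distance between weight_2 and pan_right below 0.04 m and z of weight_2 in the frame of pan_right between -0.006 and 0.006 m) or (horizontal distance between weight_1 and pan_right below 0.04 m and z of weight_1 in the frame of pan_right between -0.006 and 0.006 m and angle between each of weight_1, weight_2's own z axis and vertical below 0.1 rad and horizontal distance between weight_2 and pan_left below 0.04 m and z of weight_2 in the frame of pan_left between -0.006 and 0.006 m)) and contact force between the fingers and weight_1 below 0.1 N and contact force between the fingers and weight_2 below 0.1 N and linear speed of each of weight_1, weight_2 below 0.02 m/s and angular speed of each of weight_1, weight_2 below 0.3 rad/s and linear speed of pan_left below 0.01 m/s), for 0.3 s.
At the end, for the whole second after the job is handed in: The heavier weight (either, if within 3 percent) is at rest inside the basket, foot centre under 55 mm above its underside; the lighter stands on a pan, foot centre within 40 mm of the pan centre and within 0.1 rad of upright; both released and at rest (((x of weight_1 in the frame of basket between -0.08 and 0.08 m and y of weight_1 in the frame of basket between -0.065 and 0.065 m and z of weight_1 in the frame of basket between -0.004 and 0.055 m and ((horizontal distance between weight_2 and pan_left below 0.04 m and z of weight_2 in the frame of pan_left between -0.006 and 0.006 m and angle between weight_2's own z axis and vertical below 0.1 rad) or (horizontal distance between weight_2 and pan_right below 0.04 m and z of weight_2 in the frame of pan_right between -0.006 and 0.006 m and angle between weight_2's own z axis and vertical below 0.1 rad)) and contact force between weight_2 and anything else below 6.06 N) or (x of weight_2 in the frame of basket between -0.08 and 0.08 m and y of weight_2 in the frame of basket between -0.065 and 0.065 m and z of weight_2 in the frame of basket between -0.004 and 0.055 m and ((horizontal distance between weight_1 and pan_left below 0.04 m and z of weight_1 in the frame of pan_left between -0.006 and 0.006 m and angle between weight_1's own z axis and vertical below 0.1 rad) or (horizontal distance between weight_1 and pan_right below 0.04 m and z of weight_1 in the frame of pan_right between -0.006 and 0.006 m and angle between weight_1's own z axis and vertical below 0.1 rad)) and contact force between weight_2 and basket above 5.71 N)) and contact force between the fingers and weight_1 below 0.1 N and contact force between the fingers and weight_2 below 0.1 N and linear speed of each of weight_1, weight_2 below 0.02 m/s and angular speed of each of weight_1, weight_2 below 0.3 rad/s); the robot touches nothing.
It fails at once if a bystander moved more than 30 mm (distance of any of disc_1, disc_2, hanger, fork_1, fork_2, level, check_weight from where it was at the start of the episode above 0.03 m).
It fails at once if a weight dropped into the basket from above the rim (falling faster than 1.35 m/s inside it) ((x of weight_1 in the frame of basket between -0.08 and 0.08 m and y of weight_1 in the frame of basket between -0.065 and 0.065 m and z of weight_1 in the frame of basket between -0.004 and 0.055 m and linear speed of weight_1 above 1.35 m/s) or (x of weight_2 in the frame of basket between -0.08 and 0.08 m and y of weight_2 in the frame of basket between -0.065 and 0.065 m and z of weight_2 in the frame of basket between -0.004 and 0.055 m and linear speed of weight_2 above 1.35 m/s)).
It also fails if it takes over 72 s, if anything falls off the work surface, if the arm or the gripper's body presses on something with over 40 N, if the wrist force passes 120 N, or if a joint passes its speed limit or range.

## Robot

A 7-joint arm with a two-finger parallel gripper is mounted at the origin on the work surface. World frame = base frame: x ahead of the robot, y to its left, z up, the work surface at z = 0. Lengths are in m, angles in rad, forces in N, time in s.
With the tool pointing down it reaches from about 0.4 to 0.85 m from the base axis. Payload 4.5 kg.
Tool frame: the origin (TCP) lies at the very end of the fingers, on their centre line; the grasp point (between the pads) lies tcp_to_grasp behind it (tcp_to_grasp is the distance from the TCP to the grasp point, in m); z points along the fingers, y is the line along which they close (so a half turn about z gives the same grasp; the last joint's range is limited). The gripper opens to 85 mm and grips with 20 to 120 N. Pads are 22 mm wide; open, the fingers measure 114 mm over their backs; the gripper's body (76 mm by 85 mm) begins 54 mm behind the grasp point. The pads swing forward as they close: fully open they stand 13 mm farther back than shut.
Start: joints at [1.383, 0.689, -0.195, 1.565, 0.157, 0.902, -0.215], TCP at [0.138, -0.61, 0.231] pointing down, gripper open.
Joint ranges: [-3.01, 3.01], [-0.46, 2.08], [-1.47, 1.51], [0.13, 2.56], [-1, 4.14], [0.04, 2.09], [-2.66, 2.66]. Speed limits (rad/s): [2.57, 2.57, 3.14, 3.14, 3.14, 3.14, 3.14].

## Interface

Orientations are given as a unit quaternion [x, y, z, w].
In Python, from rig import * gives the robot as it stands. The module is installed in compiled form; this text tells all that it offers.
- The arm moves only by the tool drive_tool, never from a script. Its argument "steps" is a list that holds one entry, the list of rows, each a list of 7 numbers: the shift along the tool's x, y, z in m, then the turn, a rotation vector about the tool's x, y, z in rad, then the closure, from 0 (fully open) to 1 (shut). A call has 1 to 8 rows; each row is the pose to reach, as a shift and turn from the pose commanded when the call began, along the tool's axes at that moment; what a row does not reach only later rows make up. A row lasts 1/8 s, in which the tool goes at most 62.5 mm and 10.7 degrees, less where a joint would pass 70% of its speed; a pose out of reach is approached as far as the arm can. A call with a gripper value outside its range is refused whole. The fingers move at their own pace and stop on an object; the grip force is fixed at half the most. Time passes only in rows, so rows that repeat a pose let the fingers close. It gives the time, the measured TCP pose, the force, the opening and the grip force at its end, in the units of the state.
- get_obs(): the state, without advancing time (a new reading comes with each control period).
- get_image(name): name is "scene" or "top" or "wrist"; returns a dict with "img" (384x512x3 uint8, red, green, blue), "camera_matrix" (3x3 intrinsics, pixels), "k1" (the pictures are not rectified: a ray, as slopes to the right and down, at radius r is drawn at 1 + k1 r^2 times it, then the intrinsics apply), "cam_to_world" (4x4, takes a point from camera to world coordinates). Camera axes: x right, y up, looking along -z (the intrinsics and any distortion apply to the point x, -y, -z); pixel columns grow to the right and rows downward; lengths in m; the calibration is good to about 2 mm. A picture is of the moment at which its call begins. There is no depth.
- close_job(): hands the job in; it is judged then, once.
Trained networks look in a picture, given as the dict that the camera call returned (one of the last four; its "shot" number tells which), for a name from the list of things; names that differ only in an ending like _2 or _b are one class to them, and where a whole thing is asked for, a point or a joint stands for the part that bears it (a point fixed in the world has none). Each returns a list of dicts, best first, with "score" (0 to 1); they miss things now and then, are a little off and sometimes report something else, mostly with a low value. They report only what shows in the picture. A call takes as long as a camera call.
- recognise(picture, query): "centre" ([x, y, z] in m, in world coordinates, good to about 4 mm: the middle of the surface that is visible of it).
- silhouettes(picture, query): "mask" (384x512 bool, what is visible of it).
The state is a dict: "time_s": time; "joints": joint angles; "qd": joint speeds; "joint_torque": joint torques, N m; "eef_pos": TCP position; "eef_rot": TCP orientation; "wrist_force": force on the tool from outside, world axes, zero at the start; "moment": the same for the moment, N m; "width": opening from 0.0 (shut) to 1.0 (fully open); "grip_force": force on a finger pad.
Only numpy, scipy, OpenCV 4.12 (cv2) and the standard library are available. Lean on these libraries where they do the work, as an engineer would, in place of code of your own. Each camera call takes 0.05 s, during which the arm holds its last target. There are 200 camera calls.

## Working session

There is one attempt and no reset: what is moved stays moved. The work goes in short steps, Python scripts to look and compute and a tool call to move; the robot and the scene stay as the last step left them, time stands still between calls to the robot, and variables do not carry over. Pictures are saved under pics/ and viewed, at most 10 in all, crops included, and the job is handed in when it is done.

Besides the shell and the picture viewer there is one more tool, called after "Emit:" as name(argument=value, ...) on one line, values as JSON. drive_tool: Moves the arm, as the interface text tells. Its arguments: {"type":"object","properties":{"steps":{"type":"array"}},"required":["steps"]}

```bash
mkdir -p pics; cat > h.py <<'E'
from rig import *
import numpy as np, cv2
from scipy.spatial.transform import Rotation as R
E
python3 - <<'E'
from h import *
o=get_obs(); print({k:np.round(v,3) for k,v in o.items()})
import rig; print([n for n in dir(rig) if not n.startswith('_')])
for n in ("scene","top"):
    p=get_image(n); cv2.imwrite(f"pics/{n}0.png",p["img"][:,:,::-1])
    print(n,np.round(p["cam_to_world"],3).tolist(),p["k1"],p["camera_matrix"][0])
    for q in ["weight_1","stand","balance","pan_left","basket","hanger","disc_1","fork_1","level","check_weight"]:
        print(q,[(np.round(d["centre"],3).tolist(),round(d["score"],2)) for d in recognise(p,q)])
E
```

```text
{'time_s': np.float64(0.0), 'joints': array([ 1.383,  0.69 , -0.194,  1.566,  0.157,  0.902, -0.215]), 'qd': array([-0.001,  0.001, -0.001,  0.001, -0.   ,  0.   , -0.001]), 'joint_torque': array([ 0.0000e+00, -5.3960e+01, -1.2660e+00, -1.5854e+01,  9.0000e-03,
        1.0000e-02, -0.0000e+00]), 'eef_pos': array([ 0.137, -0.609,  0.23 ]), 'eef_rot': array([ 0.994,  0.111, -0.   , -0.001]), 'wrist_force': array([-0.288, -0.555,  0.057]), 'moment': array([-0.007,  0.034, -0.007]), 'grip_force': np.float64(0.0), 'width': np.float64(0.998)}
['IKError', 'close_job', 'get_image', 'get_obs', 'recognise', 'silhouettes', 'tcp_to_grasp']
scene [[-0.445, -0.753, 0.486, 1.101], [0.896, -0.369, 0.248, 0.288], [-0.007, 0.545, 0.838, 1.14], [0.0, 0.0, 0.0, 1.0]] -0.0822272001131527 [448.31804309   0.         255.27701228]
weight_1 [([0.585, 0.257, 0.098], 0.68), ([0.593, 0.354, 0.096], 0.66)]
stand [([0.634, 0.306, 0.058], 0.83)]
balance [([0.511, 0.002, 0.063], 0.65)]
pan_left [([0.514, 0.086, 0.093], 0.88), ([0.634, 0.301, 0.061], 0.44)]
basket [([0.547, -0.329, 0.004], 0.81), ([0.745, -0.186, 0.
[... 493 characters left out ...]
1 [([0.565, 0.25, 0.1], 0.79), ([0.289, -0.266, 0.008], 0.35)]
stand [([0.588, 0.295, 0.06], 0.87)]
balance [([0.49, -0.012, 0.09], 0.9)]
pan_left [([0.512, 0.079, 0.095], 0.83), ([0.563, 0.253, 0.099], 0.59), ([0.473, -0.103, 0.096], 0.59)]
basket [([0.549, -0.33, 0.005], 0.72), ([0.581, 0.342, 0.103], 0.39)]
hanger [([0.674, -0.082, 0.013], 0.92), ([0.492, -0.011, 0.094], 0.54)]
disc_1 [([0.308, 0.333, 0.014], 0.78), ([0.693, 0.053, 0.018], 0.61), ([0.549, -0.329, 0.009], 0.31)]
fork_1 [([0.289, -0.267, 0.008], 0.83), ([0.28, -0.328, 0.007], 0.64), ([0.515, 0.079, 0.095], 0.42)]
level [([0.742, -0.196, 0.03], 0.58), ([0.581, 0.342, 0.103], 0.3)]
check_weight [([0.347, 0.212, 0.057], 0.64)]
```

View pics/scene0.png

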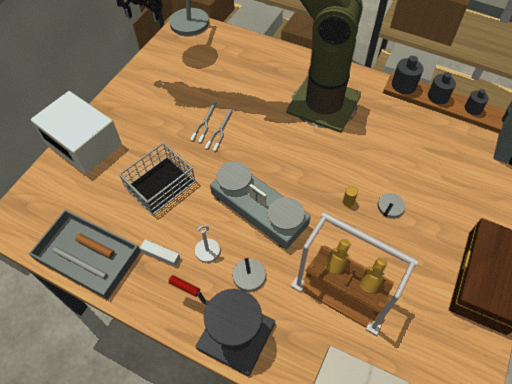

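View pics/top0.png

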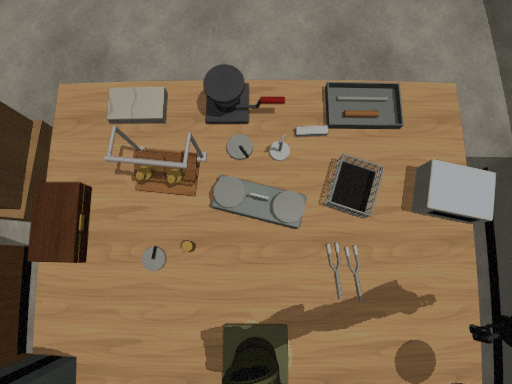

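The scene view shows the weights at about (340,257) and (373,275) under the light bar, and the basket at (158,180). The balance pans are at (235,178) and (287,213). In the top view the bar runs from about (107,160) to (203,157). I'll zoom in on the stand and basket.

```bash
python3 - <<'E'
from h import *
print(tcp_to_grasp)
a=cv2.imread("pics/scene0.png")[210:335,285:425]; b=cv2.imread("pics/top0.png")[120:205,95:215]; c=cv2.imread("pics/top0.png")[145:225,315:395]
f=lambda i,s:cv2.resize(i,None,fx=s,fy=s,interpolation=cv2.INTER_CUBIC)
a=f(a,3);b=f(b,3);c=f(c,4)
o=np.zeros((600,800,3),np.uint8);o[:375,:420]=a;o[:255,430:790]=b;o[260:580,430:750]=c
cv2.imwrite("pics/z.png",o)
E
```

```text
0.0187
```

View pics/z.png

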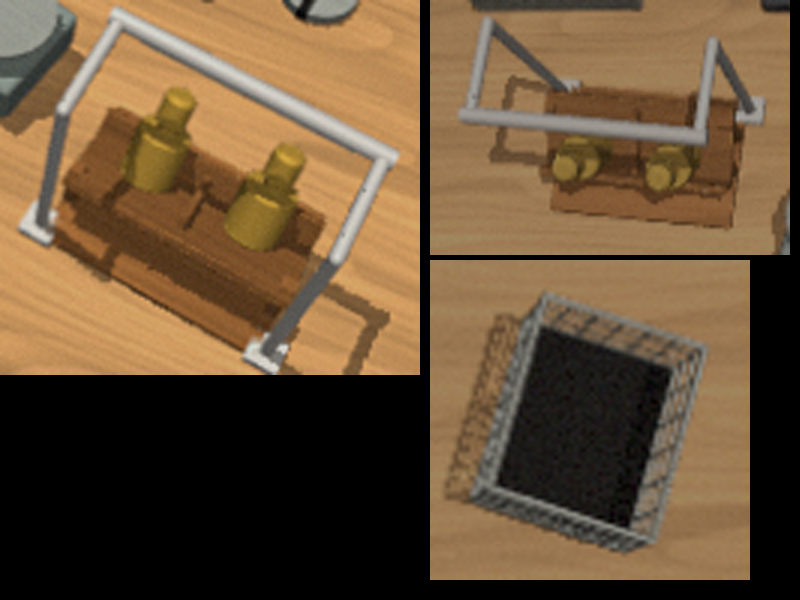

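The zoom shows the bar ends, knob tops and basket rim corners clearly; I'll triangulate them.

```bash
cat >> h.py <<'E'
def ray(p,uv):
    K=p["camera_matrix"];x=np.array([(uv[0]-K[0,2])/K[0,0],(uv[1]-K[1,2])/K[1,1]])
    s=x.copy()
    for _ in range(20): s=x/(1+p["k1"]*(s@s))
    T=p["cam_to_world"];d=T[:3,:3]@np.array([s[0],-s[1],-1]);return T[:3,3],d/np.linalg.norm(d)
def tri(rs):
    A=sum(np.eye(3)-np.outer(d,d) for c,d in rs);b=sum((np.eye(3)-np.outer(d,d))@c for c,d in rs);return np.linalg.solve(A,b)
def onz(p,uv,z):
    c,d=ray(p,uv);return c+d*(z-c[2])/d[2]
def proj(p,X):
    T=p["cam_to_world"];v=T[:3,:3].T@(np.asarray(X)-T[:3,3]);s=np.array([v[0],-v[1]])/-v[2];s=s*(1+p["k1"]*(s@s));K=p["camera_matrix"];return np.array([K[0,0]*s[0]+K[0,2],K[1,1]*s[1]+K[1,2]])
E
python3 - <<'E'
from h import *
s=get_image("scene");t=get_image("top")
for n,a,b in [("bar-",(324.3,216.7),(186,165)),("bar+",(415,263.3),(106.7,158.3)),("k-",(345.3,242.7),(171,179)),("k+",(381.7,261.3),(142,175.7))]:
    print(n,tri([ray(s,a),ray(t,b)]).round(4), onz(s,a,.235 if n[0]=='b' else .126).round(3), onz(t,b,.235 if n[0]=='b' else .126).round(3))
cs=np.array([onz(t,(315+(x-430)/4,145+(y-260)/4),.075) for x,y in [(548,295),(705,347),(655,545),(478,492)]])
print(cs.round(3).tolist(),cs.mean(0))
w=get_image("wrist");print(w["cam_to_world"].round(3).tolist(),w["camera_matrix"][0,0])
E
```

```text
bar- [0.5652 0.1934 0.2286] [0.568 0.196 0.235] [0.564 0.19  0.235]
bar+ [0.5865 0.4211 0.2283] [0.59  0.42  0.235] [0.585 0.418 0.235]
k- [0.5491 0.2598 0.122 ] [0.551 0.261 0.126] [0.548 0.258 0.126]
k+ [0.5589 0.3559 0.1209] [0.56  0.36  0.126] [0.559 0.35  0.126]
[[0.644, -0.29, 0.075], [0.601, -0.416, 0.075], [0.44, -0.366, 0.075], [0.483, -0.226, 0.075]] [ 0.54205388 -0.3244329   0.075     ]
[[0.22, 0.926, 0.307, 0.216], [-0.975, 0.209, 0.071, -0.592], [0.001, -0.316, 0.949, 0.373], [0.0, 0.0, 0.0, 1.0]] 281.50993088863396
```

```bash
cat >> h.py <<'E'
YS=-0.097; EX=np.array([np.cos(YS),np.sin(YS),0]);EY=np.array([-np.sin(YS),np.cos(YS),0]);EZ=np.array([0,0,1.])
def ori(yaw,tilt=0):  # tool down, tool x at yaw; tilt tips tool z forward
    ex=np.array([np.cos(yaw),np.sin(yaw),0]);ey=np.array([-np.sin(yaw),np.cos(yaw),0])
    c,s=np.cos(tilt),np.sin(tilt);return R.from_matrix(np.array([c*ex+s*EZ,-ey,s*ex-c*EZ]).T)
def delta(pos,Rt):
    o=get_obs();R0=R.from_quat(o["eef_rot"])
    return np.r_[R0.inv().apply(np.array(pos)-o["eef_pos"]),(R0.inv()*Rt).as_rotvec()].round(4)
K1=np.array([.556,.258,.116]);K2=np.array([.566,.358,.116])
A=lambda yaw=YS:0.5*np.array([np.cos(yaw),np.sin(yaw),0])-np.array([0,0,.866])
E
python3 - <<'E'
from h import *
print(delta([.42,-.2,.32],ori(YS,.2)),delta([.42,.1,.32],ori(YS,.5236)))
E
```

```text
[ 0.3657 -0.3375 -0.0887 -0.0318  0.1983  0.3178] [ 0.4317 -0.6302 -0.0887 -0.0834  0.5191  0.3115]
```

Emit:
drive_tool(steps=[[[0.366, -0.337, -0.089, -0.03, 0.2, 0.318, 0.3], [0.366, -0.337, -0.089, -0.03, 0.2, 0.318, 0.3], [0.366, -0.337, -0.089, -0.03, 0.2, 0.318, 0.3], [0.366, -0.337, -0.089, -0.03, 0.2, 0.318, 0.3], [0.366, -0.337, -0.089, -0.03, 0.2, 0.318, 0.3], [0.366, -0.337, -0.089, -0.03, 0.2, 0.318, 0.3], [0.366, -0.337, -0.089, -0.03, 0.2, 0.318, 0.3], [0.366, -0.337, -0.089, -0.03, 0.2, 0.318, 0.3]]])

```text
time_s: 2.25
eef_pos: [0.4184, -0.2032, 0.3201]
eef_rot: [0.994, -0.048, 0.101, 0.004]
wrist_force: [-0.3, -0.5, 0.4]
width: 0.699
grip_force: 0.0
```

```bash
python3 - <<'E'
from h import *
o=get_obs();print(o["time_s"],o["joints"].round(2),o["eef_pos"],o["width"]);k=K1-.22*A()
print(k,delta(k,ori(YS,.5236)))
E
```

```text
2.25 [ 0.53  0.28 -0.18  2.06 -0.01  0.6  -1.3 ] [ 0.41842602 -0.20322182  0.32011678] 0.6985346035242078
[0.44651709 0.26865328 0.30652   ] [-0.0204 -0.4723  0.0105 -0.0014  0.321  -0.0009]
```

Emit:
drive_tool(steps=[[[-0.02, -0.472, 0.01, 0, 0.321, 0, 0.3], [-0.02, -0.472, 0.01, 0, 0.321, 0, 0.3], [-0.02, -0.472, 0.01, 0, 0.321, 0, 0.3], [-0.02, -0.472, 0.01, 0, 0.321, 0, 0.3], [-0.02, -0.472, 0.01, 0, 0.321, 0, 0.3], [-0.02, -0.472, 0.01, 0, 0.321, 0, 0.3], [-0.02, -0.472, 0.01, 0, 0.321, 0, 0.3], [-0.02, -0.472, 0.01, 0, 0.321, 0, 0.3]]])

```text
time_s: 3.25
eef_pos: [0.4416, 0.0881, 0.3129]
eef_rot: [0.965, -0.048, 0.257, 0.012]
wrist_force: [1.8, 0.7, -1.4]
width: 0.705
grip_force: 0.0
```

```bash
python3 - <<'E'
from h import *
p=get_image("wrist");im=p["img"][:,:,::-1].copy()
cv2.imwrite("pics/w1raw.png",im)
a=-A()
for k in (K1,K2):
    for d in(.0165,):
        c=k+a*d;u,v=np.cross(a,EY),EY
        for t in np.arange(0,6.28,.5): cv2.circle(im,tuple(int(q) for q in proj(p,c+.014*(np.cos(t)*u+np.sin(t)*v)).round()),1,(0,0,255),-1)
    print(proj(p,k+a*.0165),proj(p,k-a*.0755))
cv2.imwrite("pics/w1.png",im)
for d in silhouettes(p,"weight_1"):
    m=d["mask"];ys,xs=np.nonzero(m);print(d["score"],m.sum(),xs.min(),xs.max(),ys.min(),ys.max())
print(get_obs()["eef_pos"],get_obs()["joints"].round(2),delta(K1+.019*A(),ori(YS,.5236)))
E
```

```text
[114.78209064 176.53336051] [141.84404255 161.02976201]
[ 41.06408896 176.84187122] [ 81.07159674 161.4346035 ]
0.63 1333 108 155 148 186
[0.44187341 0.09763838 0.31250978] [-1.12  0.28  0.8   2.42  0.48  0.06 -2.52] [-0.0102 -0.1681  0.2402 -0.0116  0.0017  0.0159]
```

View pics/w1.png

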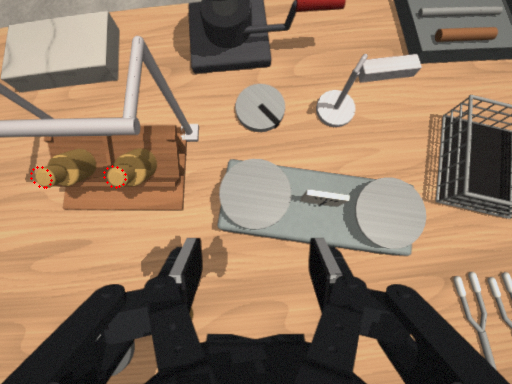

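The overlay circles land on both knobs, at (115,177) and (42,177). The wrist is close to joint limits here, with j6 near its end and j7 at -2.5. I'll turn the tool half round, which also moves the camera away from the light bar.

```bash
python3 - <<'E'
from h import *
print(delta([.46,.12,.33],ori(YS+1.4,0)),get_obs()["eef_pos"])
E
```

```text
[ 0.0229 -0.0237 -0.007   0.358  -0.437  -1.3474] [0.44187341 0.09763838 0.31250978]
```

Emit:
drive_tool(steps=[[[0.023, -0.024, -0.007, 0.36, -0.437, -1.347, 0.3], [0.023, -0.024, -0.007, 0.36, -0.437, -1.347, 0.3], [0.023, -0.024, -0.007, 0.36, -0.437, -1.347, 0.3], [0.023, -0.024, -0.007, 0.36, -0.437, -1.347, 0.3], [0.023, -0.024, -0.007, 0.36, -0.437, -1.347, 0.3], [0.023, -0.024, -0.007, 0.36, -0.437, -1.347, 0.3], [0.023, -0.024, -0.007, 0.36, -0.437, -1.347, 0.3], [0.023, -0.024, -0.007, 0.36, -0.437, -1.347, 0.3]]])

```text
time_s: 4.35
eef_pos: [0.4602, 0.1082, 0.3302]
eef_rot: [0.829, 0.559, 0.018, -0.0]
wrist_force: [0.4, 0.9, 0.3]
width: 0.701
grip_force: 0.0
```

```bash
python3 - <<'E'
from h import *
o=get_obs();print(o["eef_pos"],o["joints"].round(2))
print(delta([.46,.22,.32],ori(YS+3.1416,-.25)))
E
```

```text
[0.46023976 0.10819313 0.33021565] [-0.1   0.35 -0.31  1.89  0.13  0.88 -0.86]
[ 0.1032 -0.0423  0.0125 -0.1898 -0.1761 -1.8517]
```

Emit:
drive_tool(steps=[[[0.103, -0.042, 0.012, -0.19, -0.176, -1.85, 0.3], [0.103, -0.042, 0.012, -0.19, -0.176, -1.85, 0.3], [0.103, -0.042, 0.012, -0.19, -0.176, -1.85, 0.3], [0.103, -0.042, 0.012, -0.19, -0.176, -1.85, 0.3], [0.103, -0.042, 0.012, -0.19, -0.176, -1.85, 0.3], [0.103, -0.042, 0.012, -0.19, -0.176, -1.85, 0.3], [0.103, -0.042, 0.012, -0.19, -0.176, -1.85, 0.3], [0.103, -0.042, 0.012, -0.19, -0.176, -1.85, 0.3]]])

```text
time_s: 5.35
eef_pos: [0.4607, 0.2203, 0.3205]
eef_rot: [0.229, 0.967, -0.001, 0.107]
wrist_force: [-0.3, 0.1, -1.0]
width: 0.7
grip_force: 0.0
```

```bash
python3 - <<'E'
from h import *
o=get_obs();print(o["eef_pos"],o["joints"].round(2))
k=K1-.13*A();print(k,delta(k,ori(YS+3.1416,-.5236)))
E
```

```text
[0.46069791 0.2202648  0.32054353] [-0.22  0.41 -0.62  1.92  0.56  0.85 -0.05]
[0.49130555 0.26429512 0.22858   ] [ 0.0119  0.0486  0.094  -0.0862 -0.3028 -0.3576]
```

Emit:
drive_tool(steps=[[[0.012, 0.049, 0.094, -0.086, -0.303, -0.358, 0.3], [0.012, 0.049, 0.094, -0.086, -0.303, -0.358, 0.3], [0.012, 0.049, 0.094, -0.086, -0.303, -0.358, 0.3], [0.012, 0.049, 0.094, -0.086, -0.303, -0.358, 0.3], [0.012, 0.049, 0.094, -0.086, -0.303, -0.358, 0.3]]])

```text
time_s: 5.98
eef_pos: [0.492, 0.2649, 0.229]
eef_rot: [0.051, 0.965, -0.013, 0.258]
wrist_force: [0.1, -0.1, 0.2]
width: 0.7
grip_force: 0.0
```

```bash
python3 - <<'E'
from h import *
o=get_obs();print(o["eef_pos"],o["joints"].round(2),o["width"])
p=get_image("wrist");im=p["img"][:,:,::-1].copy()
a=-A()
for k in (K1,K2):
        c=k+a*.0165;u,v=np.cross(a,EY),EY
        for t in np.arange(0,6.28,.5): cv2.circle(im,tuple(int(q) for q in proj(p,c+.014*(np.cos(t)*u+np.sin(t)*v)).round()),1,(0,0,255),-1)
cv2.imwrite("pics/w2.png",im)
print(delta(K1-.05*A(),ori(YS+3.1416,-.5236)),delta(K1+.0187*A(),ori(YS+3.1416,-.5236)))
E
```

```text
[0.49201014 0.26488919 0.22904455] [-0.6   0.54 -0.33  2.17  1.41  0.6  -0.66] 0.7004279857336194
[ 0.0013 -0.0005  0.0801 -0.0025 -0.0002 -0.0093] [ 0.0013 -0.0004  0.1488 -0.0025 -0.0002 -0.0093]
```

View pics/w2.png

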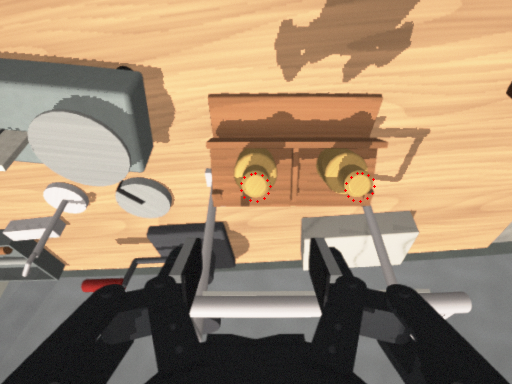

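The overlay sits on both knobs and the near one, at (256,186), is centred between the fingers. Going in along its axis.

Emit:
drive_tool(steps=[[[0.001, 0, 0.05, -0.002, 0, -0.009, 0.3], [0.001, 0, 0.1, -0.002, 0, -0.009, 0.3], [0.001, 0, 0.146, -0.002, 0, -0.009, 0.3], [0.001, 0, 0.146, -0.002, 0, -0.009, 0.3], [0.001, 0, 0.146, -0.002, 0, -0.009, 0.8], [0.001, 0, 0.146, -0.002, 0, -0.009, 1], [0.001, 0, 0.146, -0.002, 0, -0.009, 1], [0.001, 0, 0.146, -0.002, 0, -0.009, 1]]])

```text
time_s: 7.02
eef_pos: [0.5629, 0.2586, 0.1036]
eef_rot: [0.045, 0.965, -0.013, 0.259]
wrist_force: [-3.7, -0.8, 7.9]
width: 0.307
grip_force: 59.1
```

Emit:
drive_tool(steps=[[[0, 0, -0.03, 0, 0, 0, 1], [0, 0, -0.07, 0, 0, 0, 1], [0, 0, -0.12, 0, 0, 0, 1], [0, 0, -0.17, 0, 0, 0, 1], [0, 0, -0.17, 0, 0, 0, 1]]])

```text
time_s: 7.65
eef_pos: [0.4763, 0.2689, 0.2516]
eef_rot: [0.043, 0.965, -0.01, 0.259]
wrist_force: [0.6, 0.6, -6.9]
width: 0.304
grip_force: 61.6
```

```bash
cat >> h.py <<'E'
YB=-0.209; PC=np.array([.493,-.010]); BY=np.array([-np.sin(YB),np.cos(YB)])
PL=PC+.095*BY; PR=PC-.095*BY
E
python3 - <<'E'
from h import *
o=get_obs();print(o["eef_pos"],o["joints"].round(2),o["width"],o["wrist_force"])
print(PL,PR)
p=get_image("wrist");im=p["img"][:,:,::-1].copy();cv2.imwrite("pics/w3.png",im)
print(delta([*PL,.24],ori(YS+3.1416-.2,0)))
t=get_image("top");s=get_image("scene")
for q in (t,s): print([(np.round(d["centre"],3).tolist(),round(d["score"],2)) for d in recognise(q,"pan_left")],[(np.round(d["centre"],3).tolist(),round(d["score"],2)) for d in recognise(q,"balance")])
E
```

```text
[0.47634857 0.26893854 0.25162533] [-0.67  0.48 -0.26  2.18  1.31  0.57 -0.58] 0.30401805125261416 [ 0.64580875  0.57654198 -6.88176727]
[0.51271077 0.08293269] [ 0.47328923 -0.10293269]
[-0.0402 -0.1807  0.0346  0.0546  0.5215  0.2014]
[([0.516, 0.078, 0.096], 0.58)] [([0.492, -0.009, 0.094], 0.88), ([0.592, 0.277, 0.06], 0.25)]
[([0.516, 0.082, 0.091], 0.63), ([0.5, 0.262, 0.242], 0.6)] [([0.513, 0.001, 0.065], 0.67)]
```

View pics/w3.png

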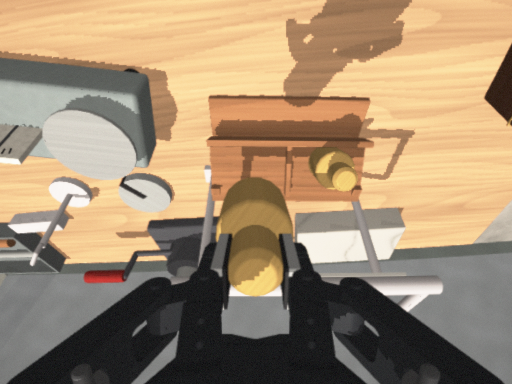

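Weight 1 is held, with its knob at (257,265) and body at (255,210). The wrist force suggests about 0.70 kg. I'll check by projection that it lines up with the tool.

```bash
python3 - <<'E'
from h import *
p=get_image("wrist");o=get_obs();Rt=R.from_quat(o["eef_rot"])
g=o["eef_pos"]-Rt.apply([0,0,tcp_to_grasp]) 
m=max(silhouettes(p,"weight_1"),key=lambda d:d["mask"].sum())["mask"];ys,xs=np.nonzero(m)
print("mask",m.sum(),xs.min(),xs.max(),ys.min(),ys.max())
th=np.linspace(0,6.28,60)
for off in (.070,.0755,.082):
  for tilt in (-.3,-.15,0,.15,.3):
    Q=Rt*R.from_rotvec([0,tilt,0]);pts=[]
    for z,r in((0,.024),(.052,.024),(.088,.014),(.063,.014),(.092,.008)):
        pts+=[proj(p,g+Q.apply([r*np.cos(t),r*np.sin(t),off-z])) for t in th]
    P=np.zeros(m.shape,np.uint8)
    for a,b in((0,120),(120,240)): cv2.fillConvexPoly(P,cv2.convexHull(np.array(pts[a:b]).round().astype(np.int32)),1)
    P=P>0;print(off,tilt,np.array(pts).min(0).round(),np.array(pts).max(0).round(),round((P&m).sum()/(P|m).sum(),3))
E
```

```text
mask 6355 217 294 178 296
0.07 -0.3 [214. 209.] [297. 310.] 0.471
0.07 -0.15 [214. 196.] [298. 313.] 0.568
0.07 0 [213. 183.] [298. 315.] 0.672
0.07 0.15 [213. 171.] [298. 316.] 0.664
0.07 0.3 [213. 159.] [299. 317.] 0.608
0.0755 -0.3 [215. 209.] [296. 305.] 0.503
0.0755 -0.15 [215. 194.] [296. 307.] 0.619
0.0755 0 [215. 181.] [296. 307.] 0.75
0.0755 0.15 [214. 168.] [297. 307.] 0.713
0.0755 0.3 [214. 155.] [297. 306.] 0.648
0.082 -0.3 [217. 208.] [295. 299.] 0.542
0.082 -0.15 [217. 193.] [295. 299.] 0.688
0.082 0 [216. 178.] [295. 298.] 0.846
0.082 0.15 [216. 164.] [295. 297.] 0.779
0.082 0.3 [215. 151.] [296. 294.] 0.694
```

Tilt is about zero and the foot is about 64 mm beyond the TCP. Carrying it upright to the right pan.

```bash
python3 - <<'E'
from h import *
print(delta([*PR,.24],ori(YS+3.1416,0)))
E
```

```text
[-0.0212 -0.3678  0.0223 -0.0025  0.5214  0.0039]
```

Emit:
drive_tool(steps=[[[-0.005, -0.05, 0.002, 0, 0.1, 0, 1], [-0.008, -0.1, 0.005, 0, 0.2, 0, 1], [-0.012, -0.16, 0.01, -0.001, 0.3, 0.002, 1], [-0.016, -0.22, 0.015, -0.002, 0.4, 0.003, 1], [-0.021, -0.28, 0.02, -0.0025, 0.521, 0.004, 1], [-0.021, -0.33, 0.022, -0.0025, 0.521, 0.004, 1], [-0.021, -0.368, 0.022, -0.0025, 0.521, 0.004, 1], [-0.021, -0.368, 0.022, -0.0025, 0.521, 0.004, 1]]])

```text
time_s: 9.1
eef_pos: [0.471, -0.1105, 0.2394]
eef_rot: [0.054, 0.999, -0.002, -0.001]
wrist_force: [-0.2, 1.0, -5.8]
width: 0.312
grip_force: 61.7
```

```bash
python3 - <<'E'
from h import *
o=get_obs();print(o["time_s"],o["eef_pos"],o["joints"].round(2),o["width"],o["wrist_force"],o["moment"])
s=get_image("scene");print(delta([*PR,.155],ori(YS+3.1416,0)))
Rt=R.from_quat(o["eef_rot"]);print(Rt.as_matrix()[:,2])
m=max(silhouettes(s,"weight_1"),key=lambda d:d["mask"].sum())
ds=silhouettes(s,"weight_1")
for d in ds:
    ys,xs=np.nonzero(d["mask"]);print(d["score"],d["mask"].sum(),xs.min(),xs.max(),ys.min(),ys.max())
f=o["eef_pos"]+Rt.as_matrix()[:,2]*.064
print(proj(s,f),proj(s,f+[0,0,.052]),[tuple(proj(s,f+.024*np.array([np.cos(t),np.sin(t),0])).round()) for t in range(0,7)])
i=s["img"][:,:,::-1];u=proj(s,o["eef_pos"]).astype(int);c=i[u[1]-60:u[1]+70,u[0]-70:u[0]+70];cv2.imwrite("pics/s2.png",cv2.resize(c,None,fx=4,fy=4))
E
```

```text
9.1 [ 0.47099716 -0.11047255  0.23938153] [ 0.55  0.56 -0.65  1.95  0.47  0.79  1.09] 0.31161494539819745 [-0.17440732  0.99091062 -5.84105741] [0.13646061 0.0123102  0.00831299]
[-0.0011  0.0065  0.0847 -0.003  -0.0016 -0.0085]
[-0.00319531 -0.00376793 -0.9999878 ]
0.91 577 361 386 258 292
0.81 358 220 238 133 162
[229.2188468  156.26501171] [228.12036593 144.11864405] [(np.float64(225.0), np.float64(163.0)), (np.float64(234.0), np.float64(162.0)), (np.float64(238.0), np.float64(156.0)), (np.float64(234.0), np.float64(150.0)), (np.float64(226.0), np.float64(150.0)), (np.float64(221.0), np.float64(155.0)), (np.float64(223.0), np.float64(162.0))]
```

View pics/s2.png

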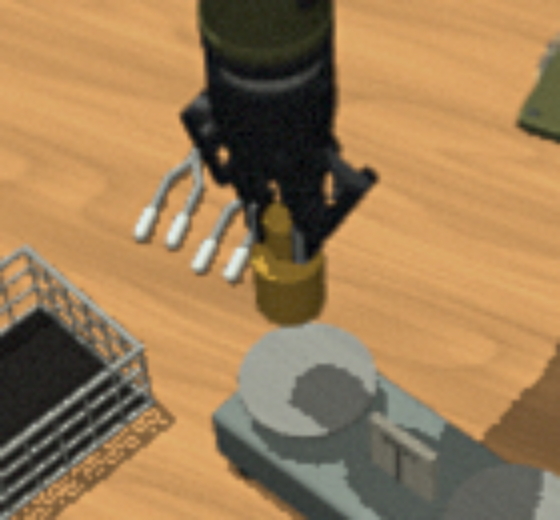

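The weight hangs upright over the right pan at about (290,280) in the crop, and the outline matches the prediction. Lowering it now.

Emit:
drive_tool(steps=[[[-0.001, 0.006, 0.03, -0.003, -0.002, -0.008, 1], [-0.001, 0.006, 0.06, -0.003, -0.002, -0.008, 1], [-0.001, 0.006, 0.075, -0.003, -0.002, -0.008, 1], [-0.001, 0.006, 0.082, -0.003, -0.002, -0.008, 1], [-0.001, 0.006, 0.086, -0.003, -0.002, -0.008, 1], [-0.001, 0.006, 0.09, -0.003, -0.002, -0.008, 1], [-0.001, 0.006, 0.09, -0.003, -0.002, -0.008, 1]]])

```text
time_s: 10.12
eef_pos: [0.4751, -0.0968, 0.151]
eef_rot: [0.044, 0.999, 0.002, 0.002]
wrist_force: [-0.5, -0.6, -5.8]
width: 0.308
grip_force: 61.7
```

Emit:
drive_tool(steps=[[[0, 0, 0.002, 0, 0, 0, 1], [0, 0, 0.004, 0, 0, 0, 1], [0, 0, 0.005, 0, 0, 0, 1], [0, 0, 0.005, 0, 0, 0, 1]]])

```text
time_s: 10.62
eef_pos: [0.4748, -0.0967, 0.1457]
eef_rot: [0.044, 0.999, 0.002, 0.002]
wrist_force: [-0.2, 0.2, -5.7]
width: 0.305
grip_force: 61.7
```

Emit:
drive_tool(steps=[[[0, 0, 0.002, 0, 0, 0, 1], [0, 0, 0.003, 0, 0, 0, 1], [0, 0, 0.004, 0, 0, 0, 1], [0, 0, 0.004, 0, 0, 0, 1]]])

```text
time_s: 11.12
eef_pos: [0.4757, -0.0968, 0.1439]
eef_rot: [0.044, 0.999, 0.001, 0.003]
wrist_force: [-4.3, 0.5, 17.2]
width: 0.301
grip_force: 64.0
```

Emit:
drive_tool(steps=[[[0, 0, -0.002, 0, 0, 0, 1], [0, 0, -0.002, 0, 0, 0, 0.5], [0, 0, -0.002, 0, 0, 0, 0.3], [0, 0, -0.002, 0, 0, 0, 0.3], [0, 0, -0.002, 0, 0, 0, 0.3], [0, 0, -0.04, 0, 0, 0, 0.3], [0, 0, -0.1, 0, 0, 0, 0.3], [0, 0, -0.14, 0, 0, 0, 0.3]]])

```text
time_s: 12.12
eef_pos: [0.4749, -0.0969, 0.2841]
eef_rot: [0.044, 0.999, 0.002, 0.003]
wrist_force: [1.0, -0.6, -0.4]
width: 0.699
grip_force: 0.0
```

```bash
python3 - <<'E'
from h import *
o=get_obs();print(o["time_s"],o["eef_pos"],o["joints"].round(2),o["width"],o["wrist_force"])
p=get_image("wrist");s=get_image("scene")
for q in(p,s):print([(np.round(d["centre"],3).tolist(),round(d["score"],2),) for d in recognise(q,"weight_1")])
for d in silhouettes(s,"weight_1"):
    ys,xs=np.nonzero(d["mask"]);print(d["score"],d["mask"].sum(),xs.min(),xs.max(),ys.min(),ys.max())
f=np.array([.475,-.097,.083]);print(proj(s,f),[tuple(proj(s,f+.024*np.array([np.cos(t),np.sin(t),0])).round().astype(int)) for t in range(0,7)],proj(s,f+[0,0,.092]))
print(delta([.44,.16,.30],ori(YS+3.1416,-.25)))
E
```

```text
12.125 [ 0.47491441 -0.09691736  0.28406209] [ 0.57  0.5  -0.71  1.9   0.41  0.89  1.14] 0.6986430127282126 [ 1.03346282 -0.55483862 -0.38710204]
[([0.467, -0.098, 0.137], 0.64)]
[([0.594, 0.356, 0.096], 0.84), ([0.484, -0.092, 0.136], 0.82)]
0.66 584 360 387 257 292
0.58 412 226 243 157 185
0.57 5617 291 417 213 335
[234.52122832 178.64927642] [(np.int64(231), np.int64(185)), (np.int64(239), np.int64(185)), (np.int64(243), np.int64(179)), (np.int64(239), np.int64(173)), (np.int64(232), np.int64(172)), (np.int64(226), np.int64(178)), (np.int64(229), np.int64(184))] [232.96622    159.23923771]
[ 0.0563  0.2536 -0.0181  0.0048 -0.2477  0.0078]
```

Emit:
drive_tool(steps=[[[0.05, 0.06, -0.02, 0, -0.05, 0.005, 0.3], [0.055, 0.12, -0.02, 0, -0.1, 0.005, 0.3], [0.055, 0.18, -0.02, 0.002, -0.15, 0.005, 0.3], [0.055, 0.24, -0.02, 0.004, -0.25, 0.005, 0.3], [0.053, 0.3, -0.02, 0.004, -0.35, 0.005, 0.3], [0.04, 0.36, -0.015, 0.004, -0.45, 0.005, 0.3], [0.04, 0.4, -0.01, 0.004, -0.5, 0.005, 0.3], [0.04, 0.4, -0.01, 0.004, -0.5, 0.005, 0.3]]])

```text
time_s: 13.38
eef_pos: [0.4664, 0.3116, 0.2908]
eef_rot: [0.04, 0.968, -0.009, 0.247]
wrist_force: [-0.5, -0.6, 0.0]
width: 0.7
grip_force: 0.0
```

```bash
python3 - <<'E'
from h import *
o=get_obs();print(o["time_s"],o["eef_pos"],o["joints"].round(2),o["width"],o["wrist_force"])
print(delta(K2-.12*A(),ori(YS+3.1416,-.5236)))
E
```

```text
13.375 [0.46643094 0.31162104 0.29077272] [-0.62  0.46 -0.44  2.05  1.07  0.73 -0.36] 0.6999846202633756 [-0.48041924 -0.59833712  0.01133166]
[ 0.0029  0.0551  0.0793  0.0093 -0.024   0.0121]
```

Emit:
drive_tool(steps=[[[0.003, 0.055, 0.04, 0.009, -0.024, 0.012, 0.3], [0.003, 0.055, 0.079, 0.009, -0.024, 0.012, 0.3], [0.003, 0.055, 0.079, 0.009, -0.024, 0.012, 0.3], [0.003, 0.055, 0.079, 0.009, -0.024, 0.012, 0.3]]])

```text
time_s: 13.88
eef_pos: [0.5101, 0.355, 0.2227]
eef_rot: [0.053, 0.964, -0.015, 0.26]
wrist_force: [0.0, -0.3, -0.1]
width: 0.696
grip_force: 0.0
```

```bash
python3 - <<'E'
from h import *
o=get_obs();print(o["eef_pos"],o["joints"].round(2))
p=get_image("wrist")
d=max(silhouettes(p,"weight_2"),key=lambda d:d["score"]);m=d["mask"];ys,xs=np.nonzero(m);print(m.sum(),xs.min(),xs.max(),ys.min(),ys.max())
a=-A();th=np.linspace(0,6.28,60)
def mask(k):
    P=np.zeros(m.shape,np.uint8);f=k-a*.0755;u=np.cross(EY,a)
    for S in([(0,.024),(.052,.024)],[(.063,.014),(.088,.014)],[(.052,.009),(.063,.009)]):
        q=[proj(p,f+a*z+r*(np.cos(t)*u+np.sin(t)*EY)) for z,r in S for t in th]
        cv2.fillConvexPoly(P,cv2.convexHull(np.array(q).round().astype(np.int32)),1)
    return P>0
r=[]
for dx in np.arange(-.008,.009,.002):
  for dy in np.arange(-.008,.009,.002):
    P=mask(K2+dx*EX+dy*EY);r.append(((P&m).sum()/(P|m).sum(),dx,dy))
r.sort(reverse=True);print(np.round(r[:4],4))
print(delta(K2+.016*A(),ori(YS+3.1416,-.5236)))
E
```

```text
[0.51006544 0.35495856 0.22272261] [-0.69  0.64 -0.37  1.97  1.24  0.72 -0.54]
1801 242 286 145 195
[[ 0.8885 -0.002   0.    ]
 [ 0.8876  0.      0.    ]
 [ 0.8811 -0.004   0.    ]
 [ 0.8797 -0.004  -0.002 ]]
[ 0.0068  0.0082  0.1371 -0.0056  0.0046 -0.011 ]
```

Emit:
drive_tool(steps=[[[0, 0, 0, 0, 0, 0, 0.3], [0, 0, 0, 0, 0, 0, 0.3]]])

```text
time_s: 14.22
eef_pos: [0.5104, 0.3563, 0.2237]
eef_rot: [0.053, 0.964, -0.014, 0.261]
wrist_force: [0.3, -0.4, 0.5]
width: 0.704
grip_force: 0.0
```

```bash
python3 - <<'E'
from h import *
print(get_obs()["eef_pos"],delta(K2+.016*A(),ori(YS+3.1416,-.5236)))
E
```

```text
[0.51041018 0.3563062  0.22368853] [ 0.0068  0.0077  0.1368 -0.0054  0.0048 -0.0108]
```

Emit:
drive_tool(steps=[[[0.006, 0.007, 0.02, -0.005, 0.005, -0.01, 0.3], [0.006, 0.007, 0.05, -0.005, 0.005, -0.01, 0.3], [0.006, 0.007, 0.06, -0.005, 0.005, -0.01, 0.3], [0.006, 0.007, 0.06, -0.005, 0.005, -0.01, 0.3]]])

```text
time_s: 14.72
eef_pos: [0.536, 0.3601, 0.1678]
eef_rot: [0.047, 0.965, -0.013, 0.258]
wrist_force: [-0.0, 0.2, -0.2]
width: 0.697
grip_force: 0.0
```

```bash
python3 - <<'E'
from h import *
print(get_obs()["eef_pos"],delta(K2+.016*A(),ori(YS+3.1416,-.5236)))
E
```

```text
[0.53597164 0.36012221 0.16777037] [-0.0003  0.001   0.0759 -0.0021 -0.0013 -0.0005]
```

Emit:
drive_tool(steps=[[[0, 0.001, 0.04, -0.002, 0, 0, 0.3], [0, 0.001, 0.076, -0.002, 0, 0, 0.3], [0, 0.001, 0.076, -0.002, 0, 0, 0.3], [0, 0.001, 0.076, -0.002, 0, 0, 0.8], [0, 0.001, 0.076, -0.002, 0, 0, 1], [0, 0.001, 0.076, -0.002, 0, 0, 1], [0, 0.001, 0.076, -0.002, 0, 0, 1]]])

```text
time_s: 15.6
eef_pos: [0.5733, 0.3582, 0.104]
eef_rot: [0.047, 0.965, -0.012, 0.259]
wrist_force: [-3.2, -1.5, 5.7]
width: 0.305
grip_force: 58.6
```

Emit:
drive_tool(steps=[[[0, 0, -0.03, 0, 0, 0, 1], [0, 0, -0.07, 0, 0, 0, 1], [0, 0, -0.12, 0, 0, 0, 1], [0, 0, -0.17, 0, 0, 0, 1], [0, 0, -0.18, 0, 0, 0, 1], [0, 0, -0.18, 0, 0, 0, 1]]])

```text
time_s: 16.35
eef_pos: [0.4836, 0.3659, 0.2579]
eef_rot: [0.047, 0.965, -0.012, 0.258]
wrist_force: [0.7, -0.7, -7.3]
width: 0.305
grip_force: 61.9
```

```bash
python3 - <<'E'
from h import *
p=get_image("wrist");o=get_obs();Rt=R.from_quat(o["eef_rot"])
g=o["eef_pos"]-Rt.apply([0,0,tcp_to_grasp]) 
m=max(silhouettes(p,"weight_1"),key=lambda d:d["mask"].sum())["mask"];ys,xs=np.nonzero(m)
print("mask",m.sum(),xs.min(),xs.max(),ys.min(),ys.max())
th=np.linspace(0,6.28,60)
for off in (.078,.082,.086):
  for tilt in (-.15,0,.15):
    Q=Rt*R.from_rotvec([0,tilt,0]);pts=[]
    for z,r in((0,.024),(.052,.024),(.088,.014),(.063,.014),(.092,.008)):
        pts+=[proj(p,g+Q.apply([r*np.cos(t),r*np.sin(t),off-z])) for t in th]
    P=np.zeros(m.shape,np.uint8)
    for a,b in((0,120),(120,240)): cv2.fillConvexPoly(P,cv2.convexHull(np.array(pts[a:b]).round().astype(np.int32)),1)
    P=P>0;print(off,tilt,np.array(pts).min(0).round(),np.array(pts).max(0).round(),round((P&m).sum()/(P|m).sum(),3))
print(o["time_s"],o["eef_pos"],o["joints"].round(2),o["wrist_force"]);print(PL,delta([*PL,.25],ori(YS+3.1416,0)))
E
```

```text
mask 6471 216 292 177 294
0.078 -0.15 [214. 193.] [294. 302.] 0.663
0.078 0 [214. 179.] [294. 302.] 0.809
0.078 0.15 [213. 166.] [294. 301.] 0.762
0.082 -0.15 [215. 192.] [293. 297.] 0.705
0.082 0 [215. 178.] [293. 296.] 0.869
0.082 0.15 [214. 164.] [293. 295.] 0.803
0.086 -0.15 [216. 191.] [292. 293.] 0.73
0.086 0 [216. 176.] [292. 291.] 0.89
0.086 0.15 [215. 162.] [293. 289.] 0.784
16.4 [0.48410909 0.36502507 0.25690101] [-0.72  0.57 -0.39  1.96  1.13  0.76 -0.46] [ 0.07765561 -0.6517521  -7.85651575]
[0.51271077 0.08293269] [-0.0449 -0.2775  0.0339 -0.0026  0.5211 -0.0008]
```

Emit:
drive_tool(steps=[[[0.004, -0.04, -0.002, 0, 0.05, 0, 1], [0.006, -0.09, -0.003, 0, 0.15, 0, 1], [0.006, -0.14, -0.003, 0, 0.25, 0, 1], [0.004, -0.19, 0.002, 0, 0.35, 0, 1], [-0.015, -0.23, 0.015, -0.002, 0.45, 0, 1], [-0.035, -0.265, 0.025, -0.0026, 0.521, 0, 1], [-0.045, -0.2775, 0.034, -0.0026, 0.521, 0, 1], [-0.045, -0.2775, 0.034, -0.0026, 0.521, 0, 1]]])

```text
time_s: 17.45
eef_pos: [0.5137, 0.0816, 0.2489]
eef_rot: [0.051, 0.999, 0.0, -0.0]
wrist_force: [-0.5, 1.5, -7.3]
width: 0.304
grip_force: 62.0
```

Emit:
drive_tool(steps=[[[0, 0, 0, 0, 0, 0, 1], [0, 0, 0, 0, 0, 0, 1]]])

```text
time_s: 17.7
eef_pos: [0.5124, 0.0861, 0.2509]
eef_rot: [0.046, 0.999, 0.002, 0.001]
wrist_force: [-0.7, 0.7, -7.1]
width: 0.305
grip_force: 62.0
```

```bash
python3 - <<'E'
from h import *
o=get_obs();print(o["time_s"],o["eef_pos"],o["joints"].round(2),o["wrist_force"]);print(delta([*PL,.172],ori(YS+3.1416,0)))
E
```

```text
17.7 [0.51237365 0.08608225 0.25085041] [ 0.18  0.6  -0.71  1.84  0.49  0.88  0.72] [-0.71299031  0.69453568 -7.14390315]
[-0.0005 -0.0034  0.0788  0.0031  0.0014  0.004 ]
```

Emit:
drive_tool(steps=[[[0, -0.003, 0.04, 0.003, 0.001, 0.003, 1], [0, -0.003, 0.065, 0.003, 0.001, 0.003, 1], [0, -0.003, 0.076, 0.003, 0.001, 0.003, 1], [0, -0.003, 0.08, 0.003, 0.001, 0.003, 1], [0, -0.003, 0.084, 0.003, 0.001, 0.003, 1], [0, -0.003, 0.088, 0.003, 0.001, 0.003, 1], [0, -0.003, 0.088, 0.003, 0.001, 0.003, 1]]])

```text
time_s: 18.58
eef_pos: [0.514, 0.0825, 0.1635]
eef_rot: [0.05, 0.999, 0.001, 0.001]
wrist_force: [-0.3, 0.4, -1.2]
width: 0.302
grip_force: 62.4
```

Contact is made: the pan carries about 6 N. Following it down.

Emit:
drive_tool(steps=[[[0, 0, 0.003, 0, 0, 0, 1], [0, 0, 0.006, 0, 0, 0, 1], [0, 0, 0.009, 0, 0, 0, 1], [0, 0, 0.012, 0, 0, 0, 1], [0, 0, 0.015, 0, 0, 0, 1], [0, 0, 0.017, 0, 0, 0, 1], [0, 0, 0.018, 0, 0, 0, 1]]])

```text
time_s: 19.45
eef_pos: [0.5135, 0.0824, 0.1448]
eef_rot: [0.05, 0.999, 0.001, 0.001]
wrist_force: [2.0, 1.8, -1.6]
width: 0.305
grip_force: 62.3
```

Emit:
drive_tool(steps=[[[0, 0, 0.002, 0, 0, 0, 1], [0, 0, 0.002, 0, 0, 0, 1], [0, 0, 0.0015, 0, 0, 0, 1]]])

```text
time_s: 19.82
eef_pos: [0.5139, 0.0824, 0.1444]
eef_rot: [0.05, 0.999, 0.0, 0.001]
wrist_force: [1.0, 1.8, 4.5]
width: 0.305
grip_force: 62.7
```

At the bottom stop. Release and go up.

Emit:
drive_tool(steps=[[[0, 0, -0.001, 0, 0, 0, 0.5], [0, 0, -0.001, 0, 0, 0, 0.3], [0, 0, -0.001, 0, 0, 0, 0.3], [0, 0, -0.001, 0, 0, 0, 0.3], [0, 0, -0.04, 0, 0, 0, 0.3], [0, 0, -0.09, 0, 0, 0, 0.3], [0, 0, -0.12, 0, 0, 0, 0.3], [0, 0, -0.12, 0, 0, 0, 0.3]]])

```text
time_s: 20.82
eef_pos: [0.5143, 0.0825, 0.2653]
eef_rot: [0.05, 0.999, 0.001, 0.003]
wrist_force: [-0.4, 0.2, -0.1]
width: 0.699
grip_force: 0.0
```

Emit:
drive_tool(steps=[[[-0.06, 0, -0.04, 0, 0, 0, 0.3], [-0.06, 0, -0.04, 0, 0, 0, 0.3], [-0.06, 0, -0.04, 0, 0, 0, 0.3], [-0.06, 0, -0.04, 0, 0, 0, 0.3], [-0.06, 0, -0.04, 0, 0, 0, 0.3], [-0.06, 0, -0.04, 0, 0, 0, 0.3], [-0.06, 0, -0.04, 0, 0, 0, 0.3], [-0.06, 0, -0.04, 0, 0, 0, 0.3]]])

```text
time_s: 21.82
eef_pos: [0.5727, 0.0759, 0.3033]
eef_rot: [0.05, 0.999, 0.0, 0.0]
wrist_force: [0.6, 0.3, 0.8]
width: 0.695
grip_force: 0.0
```

Emit:
drive_tool(steps=[[[0, 0, 0, 0, 0, 0, 0.3], [0, 0, 0, 0, 0, 0, 0.3], [0, 0, 0, 0, 0, 0, 0.3], [0, 0, 0, 0, 0, 0, 0.3], [0, 0, 0, 0, 0, 0, 0.3], [0, 0, 0, 0, 0, 0, 0.3], [0, 0, 0, 0, 0, 0, 0.3], [0, 0, 0, 0, 0, 0, 0.3]]])

```text
time_s: 22.82
eef_pos: [0.5728, 0.076, 0.3034]
eef_rot: [0.05, 0.999, 0.0, 0.0]
wrist_force: [0.2, 0.8, -0.0]
width: 0.697
grip_force: 0.0
```

```bash
python3 - <<'E'
from h import *
o=get_obs();print(o["time_s"],o["eef_pos"],o["joints"].round(2),o["wrist_force"])
s=get_image("scene");i=s["img"][:,:,::-1];c=i[130:260,200:330];cv2.imwrite("pics/s3.png",cv2.resize(c,None,fx=4,fy=4))
for d in silhouettes(s,"weight_1"):
    ys,xs=np.nonzero(d["mask"]);print(round(d["score"],2),d["mask"].sum(),xs.min(),xs.max(),ys.min(),ys.max())
print([(np.round(d["centre"],3).tolist(),round(d["score"],2)) for d in recognise(s,"weight_1")])
th=np.linspace(0,6.28,60)
for n,xy in(("R",(.475,-.097)),("L",(.514,.0824))):
  for z in(.083,.095,.107):
    P=np.array([proj(s,[xy[0]+r*np.cos(t),xy[1]+r*np.sin(t),z+h]) for h,r in((0,.024),(.088,.014)) for t in th]);print(n,z,P.min(0).round(1),P.max(0).round(1))
E
```

```text
22.825 [0.57275769 0.07598775 0.30335009] [ 0.2   0.62 -0.72  1.6   0.45  1.09  0.83] [ 0.17217632  0.82513586 -0.04777876]
0.94 427 278 296 192 220
[([0.525, 0.086, 0.133], 0.8), ([0.485, -0.091, 0.159], 0.65)]
R 0.083 [226.2 156. ] [242.9 185.6]
R 0.095 [225.9 153.3] [242.8 183.2]
R 0.107 [225.6 150.5] [242.6 180.8]
L 0.083 [277.2 191.1] [294.8 220.7]
L 0.095 [277.4 188.6] [295.1 218.5]
L 0.107 [277.5 186. ] [295.4 216.3]
```

View pics/s3.png

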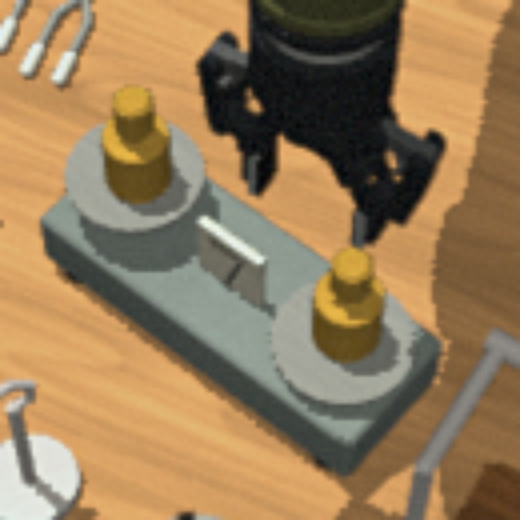

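Left (weight_2) is down on its stop and right is up, so left is heavier. That agrees with the felt forces of 7.2 against 5.8 N. Both stand upright and settled. Regrasping the left one.

Emit:
drive_tool(steps=[[[0.03, 0, 0.02, 0, 0, 0, 0.3], [0.06, 0, 0.04, 0, 0, 0, 0.3], [0.06, 0, 0.04, 0, 0, 0, 0.3], [0.06, 0, 0.04, 0, 0, 0, 0.3]]])

```text
time_s: 23.48
eef_pos: [0.5141, 0.082, 0.2638]
eef_rot: [0.05, 0.999, 0.0, 0.001]
wrist_force: [0.2, -0.4, -0.2]
width: 0.7
grip_force: 0.0
```

Emit:
drive_tool(steps=[[[0, 0, 0.05, 0, 0, 0, 0.3], [0, 0, 0.1, 0, 0, 0, 0.3], [0, 0, 0.117, 0, 0, 0, 0.3], [0, 0, 0.117, 0, 0, 0, 0.3], [0, 0, 0.117, 0, 0, 0, 0.7], [0, 0, 0.117, 0, 0, 0, 1], [0, 0, 0.117, 0, 0, 0, 1], [0, 0, 0.117, 0, 0, 0, 1]]])

```text
time_s: 24.48
eef_pos: [0.5144, 0.0818, 0.1477]
eef_rot: [0.05, 0.999, 0.0, 0.002]
wrist_force: [0.4, 0.2, 6.5]
width: 0.305
grip_force: 59.0
```

Emit:
drive_tool(steps=[[[0, 0, -0.003, 0, 0, 0, 1], [0, 0, -0.006, 0, 0, 0, 1], [0, 0, -0.009, 0, 0, 0, 1], [0, 0, -0.012, 0, 0, 0, 1], [0, 0, -0.015, 0, 0, 0, 1], [0, 0, -0.018, 0, 0, 0, 1], [0, 0, -0.021, 0, 0, 0, 1], [0, 0, -0.024, 0, 0, 0, 1]]])

```text
time_s: 25.48
eef_pos: [0.5134, 0.082, 0.1706]
eef_rot: [0.05, 0.999, 0.0, 0.001]
wrist_force: [2.3, 0.1, -2.3]
width: 0.303
grip_force: 59.2
```

Emit:
drive_tool(steps=[[[0, 0, -0.003, 0, 0, 0, 1], [0, 0, -0.007, 0, 0, 0, 1], [0, 0, -0.02, 0, 0, 0, 1], [0, 0, -0.06, 0, 0, 0, 1], [0, 0, -0.1, 0, 0, 0, 1], [0, 0, -0.13, 0, 0, 0, 1], [0, 0, -0.13, 0, 0, 0, 1]]])

```text
time_s: 26.35
eef_pos: [0.5138, 0.0828, 0.3025]
eef_rot: [0.05, 0.999, 0.001, 0.002]
wrist_force: [-0.2, 0.0, -8.1]
width: 0.301
grip_force: 60.8
```

```bash
python3 - <<'E'
from h import *
o=get_obs();print(o["time_s"],o["eef_pos"],o["joints"].round(2),o["wrist_force"],o["width"])
print(delta([.545,-.327,.25],ori(2.79,0)))
s=get_image("scene");t=get_image("top")
print([(np.round(d["centre"],3).tolist(),round(d["score"],2)) for d in recognise(s,"weight_1")])
for q in(s,t):
  for d in silhouettes(q,"basket")[:1]:
    c=cv2.convexHull(np.argwhere(d["mask"])[:,::-1].astype(np.int32));print(d["score"],cv2.approxPolyDP(c,4,True)[:,0].tolist())
# predicted corners (outer rim)
for q in(s,t):
    print([proj(q,np.array([.545,-.327,.075])+R.from_euler('z',-.35).apply([sx*.086,sy*.071,0])).round().tolist() for sx,sy in((1,1),(1,-1),(-1,-1),(-1,1))])
E
```

```text
26.35 [0.5138105  0.08282832 0.30245526] [ 0.22  0.54 -0.75  1.77  0.43  1.    0.77] [-0.17313187  0.04428267 -8.05442056] 0.3005987393752826
[-0.0713 -0.4048  0.0519  0.0027  0.0046  0.2525]
[([0.485, -0.091, 0.138], 0.91), ([0.526, 0.087, 0.285], 0.83)]
0.59 [[193, 173], [193, 181], [153, 213], [125, 183], [147, 154], [166, 148]]
0.56 [[383, 168], [369, 216], [325, 204], [341, 157], [357, 157]]
[[145.0, 201.0], [117.0, 172.0], [163.0, 140.0], [192.0, 167.0]]
[[344.0, 152.0], [386.0, 167.0], [371.0, 216.0], [328.0, 201.0]]
```

Weight 1 has come down gently and still stands on its pan. Carrying weight_2 over the basket.

Emit:
drive_tool(steps=[[[-0.01, -0.05, 0, 0, 0, 0.05, 1], [-0.02, -0.11, 0, 0, 0, 0.1, 1], [-0.03, -0.17, 0, 0, 0, 0.15, 1], [-0.04, -0.23, 0, 0, 0, 0.2, 1], [-0.05, -0.29, 0, 0, 0, 0.25, 1], [-0.06, -0.35, 0, 0, 0.004, 0.252, 1], [-0.071, -0.39, 0, 0, 0.004, 0.252, 1], [-0.071, -0.405, 0, 0.002, 0.004, 0.252, 1]]])

```text
time_s: 27.6
eef_pos: [0.5423, -0.3322, 0.2978]
eef_rot: [0.177, 0.984, -0.001, -0.003]
wrist_force: [-0.5, 1.2, -7.5]
width: 0.302
grip_force: 61.3
```

Emit:
drive_tool(steps=[[[0, 0, 0.03, 0, 0, 0, 1], [0, 0, 0.06, 0, 0, 0, 1], [0, 0, 0.06, 0, 0, 0, 1], [0, 0, 0.06, 0, 0, 0, 1]]])

```text
time_s: 28.1
eef_pos: [0.5442, -0.3276, 0.2409]
eef_rot: [0.174, 0.985, -0.0, -0.001]
wrist_force: [0.7, 0.3, -7.6]
width: 0.303
grip_force: 61.3
```

```bash
python3 - <<'E'
from h import *
o=get_obs();print(o["time_s"],o["eef_pos"],o["joints"].round(2),o["wrist_force"],o["width"])
print(delta([.545,-.327,.075],ori(2.79,0)))
E
```

```text
28.1 [ 0.54418783 -0.32762396  0.2409217 ] [ 0.8   0.75 -0.63  1.51  0.49  1.05  1.27] [ 0.747377    0.29074368 -7.60293812] 0.30334739460387006
[-0.0009  0.0011  0.1659 -0.0014 -0.002   0.0012]
```

Emit:
drive_tool(steps=[[[0, 0.001, 0.04, 0, 0, 0, 1], [0, 0.001, 0.08, 0, 0, 0, 1], [0, 0.001, 0.12, 0, 0, 0, 1], [0, 0.001, 0.15, 0, 0, 0, 1], [0, 0.001, 0.163, 0, 0, 0, 1], [0, 0.001, 0.168, 0, 0, 0, 1], [0, 0.001, 0.17, 0, 0, 0, 1], [0, 0.001, 0.17, 0, 0, 0, 1]]])

```text
time_s: 29.1
eef_pos: [0.5439, -0.3277, 0.0714]
eef_rot: [0.175, 0.985, -0.001, -0.001]
wrist_force: [0.2, -0.1, -7.8]
width: 0.301
grip_force: 61.3
```

Emit:
drive_tool(steps=[[[0, 0, 0.002, 0, 0, 0, 1], [0, 0, 0.004, 0, 0, 0, 1], [0, 0, 0.005, 0, 0, 0, 1], [0, 0, 0.005, 0, 0, 0, 1]]])

```text
time_s: 29.6
eef_pos: [0.5447, -0.3281, 0.0709]
eef_rot: [0.175, 0.985, -0.002, 0.0]
wrist_force: [-6.8, 1.9, 24.5]
width: 0.301
grip_force: 64.6
```

On the basket floor. Ease off, release, rise.

Emit:
drive_tool(steps=[[[0, 0, 0.001, 0, 0, 0, 1], [0, 0, 0.001, 0, 0, 0, 0.6], [0, 0, 0.001, 0, 0, 0, 0.45], [0, 0, 0.001, 0, 0, 0, 0.45], [0, 0, 0, 0, 0, 0, 0.45], [0, 0, -0.04, 0, 0, 0, 0.45], [0, 0, -0.1, 0, 0, 0, 0.45], [0, 0, -0.16, 0, 0, 0, 0.45]]])

```text
time_s: 30.6
eef_pos: [0.5434, -0.327, 0.2265]
eef_rot: [0.175, 0.985, -0.0, -0.002]
wrist_force: [0.8, -0.8, 0.1]
width: 0.554
grip_force: 0.0
```

Emit:
drive_tool(steps=[[[0.1, 0, -0.06, 0, 0, 0, 0.45], [0.1, 0, -0.06, 0, 0, 0, 0.45], [0.1, 0, -0.06, 0, 0, 0, 0.45], [0.1, 0, -0.06, 0, 0, 0, 0.45], [0.1, 0, -0.06, 0, 0, 0, 0.45], [0.1, 0, -0.06, 0, 0, 0, 0.45]]])

```text
time_s: 31.35
eef_pos: [0.4505, -0.2927, 0.2847]
eef_rot: [0.175, 0.985, -0.0, -0.002]
wrist_force: [0.9, 0.2, -0.6]
width: 0.549
grip_force: 0.0
```

```bash
python3 - <<'E'
from h import *
o=get_obs();print(o["time_s"],o["eef_pos"],o["wrist_force"],o["width"],o["qd"].round(3))
s=get_image("scene");i=s["img"][:,:,::-1];c=i[120:245,100:320];cv2.imwrite("pics/s4.png",cv2.resize(c,None,fx=3.6,fy=3.6))
print([(np.round(d["centre"],3).tolist(),round(d["score"],2)) for d in recognise(s,"weight_1")])
E
```

```text
31.35 [ 0.45047599 -0.29267111  0.28468437] [ 0.90370319  0.23052363 -0.56430336] 0.5487535706408998 [ 0.002 -0.006 -0.001  0.003  0.     0.001 -0.001]
[([0.486, -0.088, 0.136], 0.64), ([0.553, -0.315, 0.058], 0.63)]
```

View pics/s4.png

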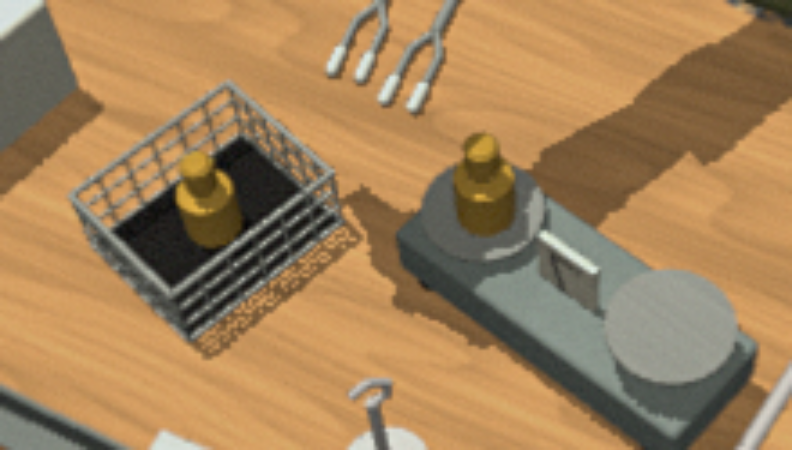

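The heavier weight stands in the basket at (208,205) in the crop, the lighter one stands upright on the right pan at (485,190), and the arm is clear of both. Handing in.

```bash
python3 -c "
from rig import *
print(close_job())"
```

```text
the job is handed in; nothing more can be done
None
```

The job is handed in, with no verdict returned: the balance put weight_2 down on its stop as the heavier one, it now stands in the basket after being lowered in, and the lighter weight_1 stands upright on the right pan, with no bystander disturbed that I could see.

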